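# Slide a row of tea tins home into the tea rack

### The job

Stand the stray tea tin squarely behind the row of four on the rack's apron and let go of it, close up behind the last tin with at most about a finger's width between them. Then push all five from behind as one closed, straight row along the floor into the channel, without lifting the row's tins or letting the row buckle, until the first tin meets the end stop's pad; press it snug there for about a second with roughly 8 N at the pad (and never so hard that the stop slips), and back away so that the row stays resting against the pad. Leave the cup, saucer, jar and candle holder where they are.

Things in the scene. Friction and masses are not known exactly. Their poses are not given: they have to be found in the camera images.
- rack: fixed wooden tea rack, 532 mm long: an 8 mm thick, 90 mm wide floor board; its first 270 mm (the apron, negative x) is open, then a straight channel between two rails. Origin: on the table, under the centre of the channel's mouth; x points along the channel, inwards, y across, z up. The floor's top is at z = 8 mm. Four tins stand in single file on the apron, facing the mouth.
- mouth (a point): centre of the channel's mouth, on the floor board's top, axes as the rack's. From here the two straight rails run 262 mm in x; they stand 26 mm above the floor and 54 mm apart. Two short flared cheeks before the mouth (from x = -32 mm) widen it to about 76 mm as a lead-in.
- end_stop: fixed block (54 mm wide, 34 mm high) at the channel's far end, carrying a hand-set stop: a dark cross block with brass knob and a grey pad facing the mouth. Origin: bottom centre of its face; axes as the rack's. The pad's face is 15 to 65 mm before the origin (-x), differently each time. The pad yields 1 mm per 6 N, 4 mm at most; the cross block slips above 16 N.
- tin1: lidded metal tea tin, 36 mm (its x) by 48 mm (its y) by 60 mm high, lid 10 mm high and 1.5 mm smaller all round; weighs 80 to 180 g. Origin: centre of the underside, z up. First of the row, nearest the channel's mouth. Stands on the rack's apron with its x about along the rack's x (within 4 degrees, up to 4 mm off the centre line).
- tin2: lidded metal tea tin, 36 mm (its x) by 48 mm (its y) by 60 mm high, lid 10 mm high and 1.5 mm smaller all round; weighs 80 to 180 g. Origin: centre of the underside, z up. Second of the row. Stands on the rack's apron with its x about along the rack's x (within 4 degrees, up to 4 mm off the centre line). Gaps of 2 to 15 mm lie between the tins of the row.
- tin3: lidded metal tea tin, 36 mm (its x) by 48 mm (its y) by 60 mm high, lid 10 mm high and 1.5 mm smaller all round; weighs 80 to 180 g. Origin: centre of the underside, z up. Third of the row. Stands on the rack's apron with its x about along the rack's x (within 4 degrees, up to 4 mm off the centre line).
- tin4: lidded metal tea tin, 36 mm (its x) by 48 mm (its y) by 60 mm high, lid 10 mm high and 1.5 mm smaller all round; weighs 80 to 180 g. Origin: centre of the underside, z up. Fourth and last of the row. Stands on the rack's apron with its x about along the rack's x (within 4 degrees, up to 4 mm off the centre line). About 70 mm of apron is free behind it.
- tin5: lidded metal tea tin, 36 mm (its x) by 48 mm (its y) by 60 mm high, lid 10 mm high and 1.5 mm smaller all round; weighs 80 to 180 g. Origin: centre of the underside, z up. The stray one: stands on the table beside the rack, on the side of the rack's -y, turned up to 30 degrees from the rack's x.
- teacup: bystander: white china cup with a handle, 76 mm across, 62 mm high, standing on the saucer beside the channel (-y side). Origin: centre of its foot.
- saucer: bystander: white china saucer, 124 mm across, under the teacup. Origin: centre of its underside.
- sugar_jar: bystander: white china jar with wooden lid, 56 mm across, 75 mm high, on the table beside the channel (-y side) or beyond its far end. Origin: centre of its underside.
- candle_holder: bystander: waisted glass candle holder, 64 mm across, 50 mm high, on the table beside the channel (-y side) or beyond its far end. Origin: centre of its underside.
There are look-alikes about, which are no part of the job. What is shaped like the tin5 but yellow is not meant. What is shaped like the tin3 but green is not meant.

How it is judged:
By the outcome, as a careful person would: the job done as asked, in the order asked, and still so for the second after the job is handed in, with the robot touching nothing.
It also fails if it takes over 72 s, if anything falls off the work surface, if the arm or the gripper's body presses on something with over 40 N, if the wrist force passes 120 N, or if a joint passes its speed limit or range.

### The arm

A 7-joint arm with a two-finger parallel gripper is mounted at the origin on the work surface. World frame = base frame: x ahead of the robot, y to its left, z up, the work surface at z = 0. Lengths are in m, angles in rad, forces in N, time in s.
With the tool pointing down it reaches from about 0.375 to 0.925 m from the base axis. Payload 3.1 kg.
Tool frame: the origin (TCP) lies at the very end of the fingers, on their centre line; the grasp point (between the pads) lies 19 mm behind it; z points along the fingers, y is the line along which they close (so a half turn about z gives the same grasp; the last joint's range is limited). The gripper opens to 85 mm and grips with 20 to 120 N. Pads are 22 mm wide; open, the fingers measure 114 mm over their backs; the gripper's body (76 mm by 85 mm) begins 54 mm behind the grasp point. The pads swing forward as they close: fully open they stand 13 mm farther back than shut.
Start: joints at [-1.236, 0.383, 0.044, 1.598, -0.018, 1.161, -0.05], TCP at [0.273, 0.59, 0.231] pointing down, gripper open.
Joint ranges: [-2.61, 2.61], [-0.41, 2.15], [-1.48, 1.57], [0, 2.5], [-1.57, 4.71], [0.05, 1.97], [-2.85, 2.85]. Speed limits (rad/s): [2.79, 2.79, 3.14, 3.14, 3.14, 3.14, 3.14].

### API

Orientations are given as a rotation vector (axis times angle).
In Python, from bench import sense, get_image, finish_job gives the robot as it stands.
- The arm moves only by the tool send_rows, never from a script. Its argument "plan" is a list of rows, each an object of numbers: "tx", "ty", "tz": the shift along the world's x, y, z in cm; "rx", "ry", "rz": the turn, a rotation vector about the world's x, y, z in degrees; "grip": the opening, from 0 (shut) to 1 (fully open). A call has 1 to 10 rows; each row is the pose to reach, as a shift and turn from the pose commanded when the call began; what a row does not reach only later rows make up. A row lasts 1/10 s, in which the tool goes at most 50 mm and 8.59 degrees, less where a joint would pass 70% of its speed; a pose out of reach is approached as far as the arm can. A call with a gripper value outside its range is refused whole. The fingers move at their own pace and stop on an object; the grip force is fixed at half the most. Time passes only in rows, so rows that repeat a pose let the fingers close. It gives the time, the measured TCP pose, the force, the opening and the grip force at its end, in the units of the state.
- sense(): the state, without advancing time (a new reading comes with each control period).
- get_image(name): name is "side" or "top" or "wrist"; returns a dict with "image" (400x640x3 uint8, red, green, blue), "mtx" (3x3 intrinsics, pixels), "world_from_camera" (4x4, takes a point from camera to world coordinates). Camera axes: x right, y up, looking along -z (the intrinsics and any distortion apply to the point x, -y, -z); pixel columns grow to the right and rows downward; lengths in m; the calibration is good to about 2 mm. A picture is of the moment at which its call begins. There is no depth.
- finish_job(): hands the job in; it is judged then, once.
The state is a dict: "time": time; "joints": joint angles; "dq": joint speeds; "joint_torque": joint torques, N m; "tool_pos": TCP position; "tool_rot": TCP orientation; "force": force on the tool from outside, world axes, zero at the start; "moment": the same for the moment, N m; "grip_width": opening from 0.0 (shut) to 1.0 (fully open); "grasp_force": force on a finger pad.
Only numpy, scipy, OpenCV 4.12 (cv2) and the standard library are available. Lean on these libraries where they do the work, as an engineer would, in place of code of your own. Each camera call takes 0.05 s, during which the arm holds its last target. There are 200 camera calls.

## Working session

There is one attempt and no reset: what is moved stays moved. The work goes in short steps, Python scripts to look and compute and a tool call to move; the robot and the scene stay as the last step left them, time stands still between calls to the robot, and variables do not carry over. Pictures are saved under pics/ and viewed, at most 10 in all, crops included, and the job is handed in when it is done.

Besides the shell and the picture viewer there is one more tool, called after "Call:" as name(argument=value, ...), one argument or row to a line, values as JSON. send_rows: Moves the arm, as the interface text tells. Its arguments: {"type":"object","properties":{"plan":{"type":"array"}},"required":["plan"]}

```bash
mkdir -p pics; ls; python3 - <<'E'
from bench import sense,get_image
import cv2
print(sense())
for n in("side","top"):
    d=get_image(n);cv2.imwrite(f"pics/{n}0.png",d["image"][:,:,::-1]);print(n,d["mtx"],d["world_from_camera"])
E
```

```text
pics
{'time': 0.0, 'joints': array([-1.23581969,  0.38383326,  0.04381412,  1.59959962, -0.0179077 ,
        1.16118383, -0.04990446]), 'dq': array([ 1.12232278e-03, -8.78747204e-04, -1.91325927e-03,  8.28785720e-04,
        7.09825822e-05, -1.70414670e-03, -8.39864247e-04]), 'joint_torque': array([-4.15635141e-04, -4.33457422e+01,  1.02433093e+00, -2.49513781e+01,
        1.05411155e-02,  1.13517276e-02,  5.49053176e-07]), 'tool_pos': array([0.27219936, 0.58921352, 0.22987608]), 'tool_rot': array([-0.67427767, -3.06792608,  0.0040754 ]), 'force': array([ 0.32536144, -0.89087801,  0.01680303]), 'moment': array([ 0.0254454, -0.0166369,  0.0305591]), 'grasp_force': 0.0, 'grip_width': 1.001939776143631}
side [[373.90349965   0.         320.79536925]
 [  0.         373.90349965 204.81957541]
 [  0.           0.           1.        ]] [[ 0.8644425   0.38597977 -0.3221161   0.19082243]
 [-0.5025897   0.64827301 -0.57196652 -0.36084034]
 [-0.01194833  0.6563244   0.7543842   0.6828376 ]
 [ 0.          0.          0.          1.        ]]
top [[387.00664471   0.         318.19390859]
 [  0.         387.00664471 196.03372541]
 [  0.           0.           1.        ]] [[-0.01329803  0.9980721  -0.06062376  0.41971608]
 [-0.99908893 -0.01572151 -0.03967555  0.08767295]
 [-0.04055216  0.06004092  0.99737185  0.80731947]
 [ 0.          0.          0.          1.        ]]
```

View pics/top0.png

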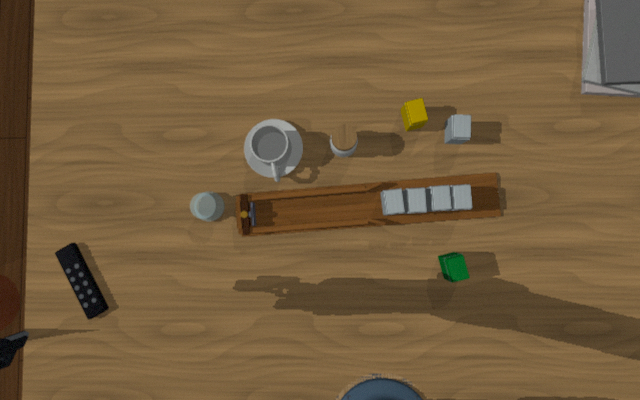

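View pics/side0.png

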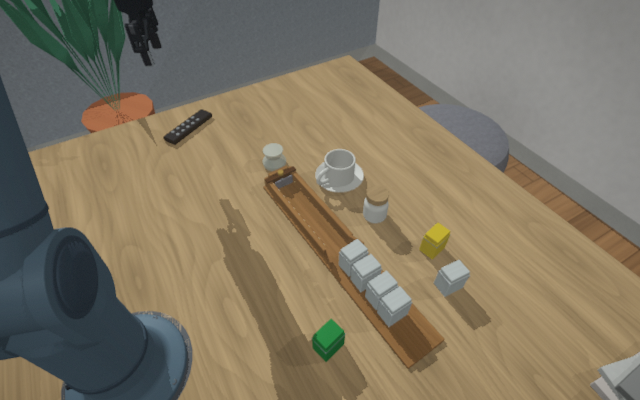

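The top view shows the rack with its mouth near (375,205), the pad near (254,212) and the row of four at (394–462, 200). The tin-shaped things beside it are grey (459,129), yellow (414,115) and green (454,267). The grey one fits: it is on the rack's −y side (world +x, up in the picture) and has the tins' colour. I'll confirm that in one enlarged crop.

```bash
cat > h.py <<'E'
import numpy as np,cv2
from bench import sense,get_image
def ray(d,uv,z):
    uv=np.atleast_2d(np.array(uv,float)); M=d["world_from_camera"]; K=d["mtx"]
    p=np.c_[uv,np.ones(len(uv))]@np.linalg.inv(K).T
    r=(p*[1,-1,-1])@M[:3,:3].T; o=M[:3,3]
    return o+r*((z-o[2])/r[:,2])[:,None]
def proj(d,P):
    M=d["world_from_camera"]; c=(np.atleast_2d(P)-M[:3,3])@M[:3,:3]
    q=(c*[1,-1,-1])@d["mtx"].T; return q[:,:2]/q[:,2:]
E
python3 - <<'E'
from h import *
d=get_image("top");im=d["image"]
hsv=cv2.cvtColor(im,cv2.COLOR_RGB2HSV)
c=im[95:225,365:510];cv2.imwrite("pics/c1.png",cv2.resize(c[:,:,::-1],None,fx=4.5,fy=4.5,interpolation=cv2.INTER_CUBIC))
m=((hsv[...,1]<50)&(hsv[...,2]>120)).astype(np.uint8); 
n,l,s,ce=cv2.connectedComponentsWithStats(m)
for i in range(1,n):
    if s[i,4]>60 and 90<ce[i][1]<230: print(s[i],ce[i],cv2.minAreaRect(np.argwhere(l==i)[:,::-1].astype(np.float32)))
for nm,px,z in [("mouth",(375,205),.008),("rack R top",(497,174),.008),("rack R bot",(500,216),.008),("pad",(254,212),.03),("stray",(459,126),.06)]: print(nm,ray(d,px,z))
E
```

```text
[445 114  26  28 512] [458.73632812 126.1953125 ] ((457.5, 127.5), (27.0, 25.0), 90.0)
[ 244  119   52   63 1027] [265.05063291 147.36708861] ((266.0354309082031, 145.48379516601562), (43.473262786865234, 59.60578155517578), 20.432828903198242)
[453 185  19  24 420] [461.99047619 196.71190476] ((462.0, 196.5), (23.0, 18.0), 90.0)
[429 186  22  24 442] [440.43891403 197.49773756] ((439.8893737792969, 197.28280639648438), (24.263578414916992, 19.827327728271484), 84.80557250976562)
[381 189  23  25 471] [392.57749469 201.25902335] ((392.2308044433594, 201.34616088867188), (23.566598892211914, 20.71380043029785), 82.87498474121094)
[407 188  19  25 409] [416.47188264 199.8801956 ] ((416.291748046875, 199.9185791015625), (23.56657600402832, 17.6635799407959), 87.39744567871094)
[190 192  25  28 391] [200.87468031 204.50895141] ((202.00001525878906, 205.5), (24.748737335205078, 24.748737335205078), 45.0)
mouth [[0.44799712 0.00285765 0.008     ]]
rack R top [[ 0.5075685  -0.24606189  0.008     ]]
rack R bot [[ 0.42197764 -0.24856035  0.008     ]]
pad [[0.43666415 0.24894563 0.03      ]]
stray [[ 0.59615933 -0.15614777  0.06      ]]
```

View pics/c1.png

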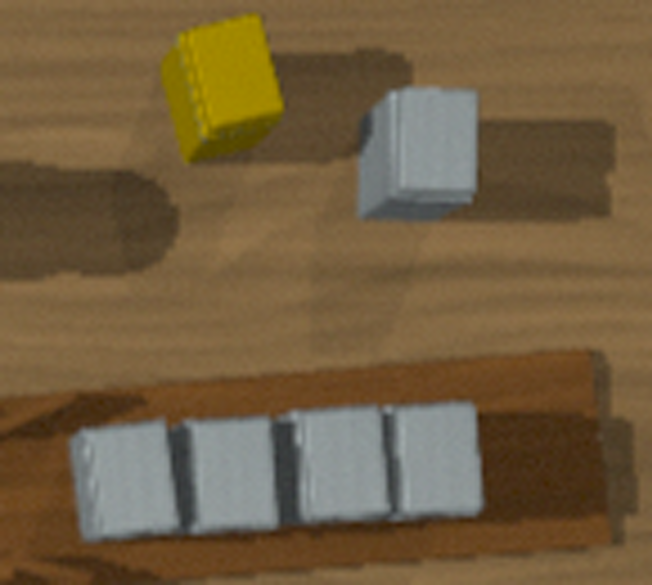

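The crop confirms it: the stray is the grey tin, lid corners in the crop about (402,88), (478,88), (474,192), (398,188). The other tin beside it is yellow. I'll move over the apron for a closer wrist look.

Call:
send_rows(
  plan=[
    {"tx":27.5,"ty":-75,"tz":6,"rz":-65},
    {"tx":27.5,"ty":-75,"tz":6,"rz":-65},
    {"tx":27.5,"ty":-75,"tz":6,"rz":-65},
    {"tx":27.5,"ty":-75,"tz":6,"rz":-65},
    {"tx":27.5,"ty":-75,"tz":6,"rz":-65},
    {"tx":27.5,"ty":-75,"tz":6,"rz":-65},
    {"tx":27.5,"ty":-75,"tz":6,"rz":-65},
    {"tx":27.5,"ty":-75,"tz":6,"rz":-65},
    {"tx":27.5,"ty":-75,"tz":6,"rz":-65},
    {"tx":27.5,"ty":-75,"tz":6,"rz":-65},
  ],
)

```text
schema error: expected keys tx, ty, tz, rx, ry, rz, grip
```

Call:
send_rows(
  plan=[
    {"tx":27.5,"ty":-75,"tz":6,"rx":0,"ry":0,"rz":-65,"grip":1},
    {"tx":27.5,"ty":-75,"tz":6,"rx":0,"ry":0,"rz":-65,"grip":1},
    {"tx":27.5,"ty":-75,"tz":6,"rx":0,"ry":0,"rz":-65,"grip":1},
    {"tx":27.5,"ty":-75,"tz":6,"rx":0,"ry":0,"rz":-65,"grip":1},
    {"tx":27.5,"ty":-75,"tz":6,"rx":0,"ry":0,"rz":-65,"grip":1},
    {"tx":27.5,"ty":-75,"tz":6,"rx":0,"ry":0,"rz":-65,"grip":1},
    {"tx":27.5,"ty":-75,"tz":6,"rx":0,"ry":0,"rz":-65,"grip":1},
    {"tx":27.5,"ty":-75,"tz":6,"rx":0,"ry":0,"rz":-65,"grip":1},
    {"tx":27.5,"ty":-75,"tz":6,"rx":0,"ry":0,"rz":-65,"grip":1},
    {"tx":27.5,"ty":-75,"tz":6,"rx":0,"ry":0,"rz":-65,"grip":1},
  ],
)

```text
time: 1.15
tool_pos: [0.4443, 0.1199, 0.2688]
tool_rot: [-2.217, -2.225, -0.001]
force: [0.8, -0.2, -0.4]
grip_width: 1.0
grasp_force: 0.0
```

Call:
send_rows(
  plan=[
    {"tx":9,"ty":-27,"tz":1,"rx":0,"ry":0,"rz":0,"grip":1},
    {"tx":9,"ty":-27,"tz":1,"rx":0,"ry":0,"rz":0,"grip":1},
    {"tx":9,"ty":-27,"tz":1,"rx":0,"ry":0,"rz":0,"grip":1},
    {"tx":9,"ty":-27,"tz":1,"rx":0,"ry":0,"rz":0,"grip":1},
    {"tx":9,"ty":-27,"tz":1,"rx":0,"ry":0,"rz":0,"grip":1},
    {"tx":9,"ty":-27,"tz":1,"rx":0,"ry":0,"rz":0,"grip":1},
    {"tx":9,"ty":-27,"tz":1,"rx":0,"ry":0,"rz":0,"grip":1},
    {"tx":9,"ty":-27,"tz":1,"rx":0,"ry":0,"rz":0,"grip":1},
  ],
)

```text
time: 1.95
tool_pos: [0.5338, -0.1489, 0.2783]
tool_rot: [-2.22, -2.222, 0.001]
force: [-0.2, 0.9, -0.7]
grip_width: 0.999
grasp_force: 0.0
```

```bash
python3 - <<'E'
from h import *
s=sense();print(s["tool_pos"],s["tool_rot"])
d=get_image("wrist");im=d["image"];np.savez("w1.npz",**d)
cv2.imwrite("pics/w1.png",im[:,:,::-1])
g=cv2.cvtColor(im,cv2.COLOR_RGB2HSV);print(d["world_from_camera"],d["mtx"])
t=get_image("top");np.savez("t1.npz",**t)
q=np.array([(402,88),(478,88),(474,192),(398,188)])/4.5+[365,95]
P=ray(t,q,.06);print(P,P.mean(0))
E
```

```text
[ 0.53377111 -0.14892152  0.27830702] [-2.21993314e+00 -2.22186902e+00  1.28915402e-03]
[[ 9.99999099e-01 -1.32256083e-03  2.28248522e-04  5.34018096e-01]
 [ 1.21341509e-03  9.63607261e-01  2.67319238e-01 -7.98703049e-02]
 [-5.73487886e-04 -2.67318720e-01  9.63607998e-01  4.20997716e-01]
 [ 0.00000000e+00  0.00000000e+00  0.00000000e+00  1.00000000e+00]] [[288.83323956   0.         315.88557346]
 [  0.         288.83323956 200.19175835]
 [  0.           0.           1.        ]]
[[ 0.6187583  -0.14803596  0.06      ]
 [ 0.61797297 -0.18017736  0.06      ]
 [ 0.57295304 -0.17683962  0.06      ]
 [ 0.57538647 -0.14486321  0.06      ]] [ 0.5962677  -0.16247904  0.06      ]
```

View pics/w1.png

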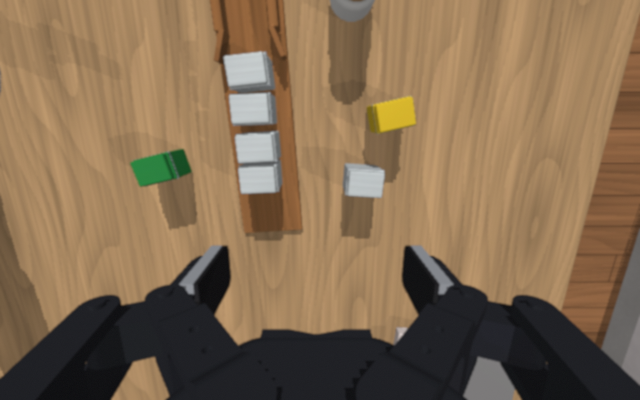

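The wrist view (up = world +y, right = +x) shows the row at (248–260, 70–178), the apron's rear corners at (246,233) and (302,229), and the stray at (364,181). Next: lid quads and the rack's axis from this image.

```bash
python3 - <<'E'
from h import *
d=dict(np.load("w1.npz"));im=d["image"];hsv=cv2.cvtColor(im,cv2.COLOR_RGB2HSV)
for p in [(270,215),(292,150),(320,150),(315,215),(260,180),(285,180)]: print(p,hsv[p[1],p[0]],end=' ')
print()
m=((hsv[...,1]<45)&(hsv[...,2]>165)).astype(np.uint8);m[240:]=0
n,l,s,ce=cv2.connectedComponentsWithStats(m)
for i in range(1,n):
    if s[i,4]>300:
        q=cv2.boxPoints(cv2.minAreaRect(np.argwhere(l==i)[:,::-1].astype(np.float32)))
        z=.068 if ce[i][0]<300 else .06
        P=ray(d,q,z)[:,:2];c,wh,a=cv2.minAreaRect((P*1000).astype(np.float32))
        print(s[i,4],ce[i].round(1),"ctr mm",np.round(c,1),"size",np.round(wh,1),"ang",round(a,1))
# rack edges on apron: saturation/hue boundary
f=cv2.GaussianBlur(im,(3,3),0).astype(float)
r=f[...,2]/f[...,0]  # blue/red: rack lower
L=[];R=[]
for v in range(100,226,3):
    row=r[v]; g=np.diff(row)
    u0=int(np.interp(v,[100,233],[232,246]));u1=int(np.interp(v,[75,229],[290,302]))
    a=np.argmin(g[u0-7:u0+7])+u0-7+.5;b=np.argmax(g[u1-7:u1+7])+u1-7+.5
    L.append((a,v));R.append((b,v))
for E in(L,R):
    P=ray(d,E,.008)[:,:2]*1000;x=cv2.fitLine(P.astype(np.float32),cv2.DIST_HUBER,0,.5,.01).ravel()
    res=(P-x[2:])@[-x[1],x[0]];print("line",x.round(4),"x at y=-150",x[2]+(-150-x[3])*x[0]/x[1],np.abs(res).mean())
print(ray(d,[(246,233),(302,229)],.008))
E
```

```text
(270, 215) [ 14 150  95] (292, 150) [ 14 149 144] (320, 150) [ 16 107 164] (315, 215) [ 16 109 169] (260, 180) [ 94   9 201] (285, 180) [ 14 150 136] 
1143 [245.1  68.1] ctr mm [453.5 -23.9] size [44.8 31.5] ang 6.5
1033 [248.6 107.9] ctr mm [454.8 -66.6] size [45.6 30.9] ang 2.9
971 [254.2 147.2] ctr mm [ 460.1 -111.9] size [48.1 33.1] ang 4.7
971 [365.3 181.2] ctr mm [ 597.4 -154.4] size [38.7 46.1] ang 86.9
871 [256.6 179.2] ctr mm [ 459.8 -151.4] size [45.3 31.6] ang 0.1
line [ 6.560000e-02 -9.978000e-01  4.184117e+02 -1.699843e+02] x at y=-150 417.0984 0.570873627631485
line [ 6.600000e-02 -9.978000e-01  5.061756e+02 -1.466048e+02] x at y=-150 506.40015 0.3895039793050763
[[ 0.42689152 -0.24676279  0.008     ]
 [ 0.5127841  -0.24009738  0.008     ]]
```

Call:
send_rows(
  plan=[
    {"tx":6.3,"ty":-1.1,"tz":-5,"rx":0,"ry":0,"rz":-4,"grip":1},
    {"tx":6.3,"ty":-1.1,"tz":-10,"rx":0,"ry":0,"rz":-4,"grip":1},
    {"tx":6.3,"ty":-1.1,"tz":-15,"rx":0,"ry":0,"rz":-4,"grip":1},
    {"tx":6.3,"ty":-1.1,"tz":-18,"rx":0,"ry":0,"rz":-4,"grip":1},
    {"tx":6.3,"ty":-1.1,"tz":-20,"rx":0,"ry":0,"rz":-4,"grip":1},
    {"tx":6.3,"ty":-1.1,"tz":-22,"rx":0,"ry":0,"rz":-4,"grip":1},
    {"tx":6.3,"ty":-1.1,"tz":-24,"rx":0,"ry":0,"rz":-4,"grip":1},
    {"tx":6.3,"ty":-1.1,"tz":-26,"rx":0,"ry":0,"rz":-4,"grip":1},
    {"tx":6.3,"ty":-1.1,"tz":-26.2,"rx":0,"ry":0,"rz":-4,"grip":1},
    {"tx":6.3,"ty":-1.1,"tz":-26.2,"rx":0,"ry":0,"rz":-4,"grip":1},
  ],
)

```text
time: 3.05
tool_pos: [0.5969, -0.1568, 0.0162]
tool_rot: [-2.29, -2.148, 0.0]
force: [-0.5, 0.2, 0.1]
grip_width: 0.999
grasp_force: 0.0
```

Call:
send_rows(
  plan=[
    {"tx":0,"ty":0,"tz":0,"rx":0,"ry":0,"rz":0,"grip":0.3},
    {"tx":0,"ty":0,"tz":0,"rx":0,"ry":0,"rz":0,"grip":0.3},
    {"tx":0,"ty":0,"tz":0,"rx":0,"ry":0,"rz":0,"grip":0.3},
    {"tx":0,"ty":0,"tz":0,"rx":0,"ry":0,"rz":0,"grip":0.3},
    {"tx":0,"ty":0,"tz":0,"rx":0,"ry":0,"rz":0,"grip":0.3},
    {"tx":0,"ty":0,"tz":0,"rx":0,"ry":0,"rz":0,"grip":0.3},
    {"tx":0,"ty":0,"tz":0,"rx":0,"ry":0,"rz":0,"grip":0.3},
    {"tx":0,"ty":0,"tz":0,"rx":0,"ry":0,"rz":0,"grip":0.3},
  ],
)

```text
time: 3.85
tool_pos: [0.5986, -0.1594, 0.0182]
tool_rot: [2.293, 2.145, 0.003]
force: [-0.3, 0.3, 6.7]
grip_width: 0.557
grasp_force: 63.6
```

Call:
send_rows(
  plan=[
    {"tx":0,"ty":0,"tz":3,"rx":0,"ry":0,"rz":0,"grip":0.3},
    {"tx":-3,"ty":-2,"tz":6,"rx":0,"ry":0,"rz":4,"grip":0.3},
    {"tx":-6,"ty":-4,"tz":9,"rx":0,"ry":0,"rz":7.8,"grip":0.3},
    {"tx":-9,"ty":-6,"tz":10,"rx":0,"ry":0,"rz":7.8,"grip":0.3},
    {"tx":-12,"ty":-6,"tz":10,"rx":0,"ry":0,"rz":7.8,"grip":0.3},
    {"tx":-13.3,"ty":-6,"tz":10,"rx":0,"ry":0,"rz":7.8,"grip":0.3},
    {"tx":-13.3,"ty":-6,"tz":10,"rx":0,"ry":0,"rz":7.8,"grip":0.3},
    {"tx":-13.3,"ty":-6,"tz":10,"rx":0,"ry":0,"rz":7.8,"grip":0.3},
  ],
)

```text
time: 4.65
tool_pos: [0.4655, -0.2179, 0.1165]
tool_rot: [2.14, 2.299, 0.001]
force: [1.4, 0.5, -1.2]
grip_width: 0.551
grasp_force: 62.9
```

```bash
python3 - <<'E'
from h import *
s=sense();print(s["tool_pos"],s["tool_rot"],s["force"],s["grip_width"])
d=get_image("wrist");cv2.imwrite("pics/w2.png",d["image"][:,:,::-1]);np.savez("w2.npz",**d)
t=dict(np.load("t1.npz"))
q=np.array([(395,408),(476,404),(484,512),(400,518)])/4.5+[365,95]
P=ray(t,q,.068);print("tin4 top",P.round(4),P.mean(0))
E
```

```text
[ 0.4655131  -0.21789419  0.11646205] [2.13992147e+00 2.29947962e+00 1.15080533e-03] [ 1.41885299  0.5160885  -1.15752729] 0.5512825004205705
tin4 top [[ 0.4803 -0.1379  0.068 ]
 [ 0.4814 -0.1715  0.068 ]
 [ 0.4361 -0.1732  0.068 ]
 [ 0.4341 -0.1384  0.068 ]] [ 0.45795123 -0.15527946  0.068     ]
```

View pics/w2.png

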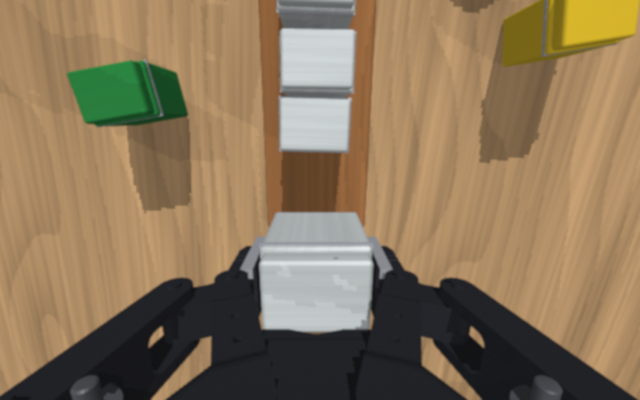

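The held tin's lid top spans rows 260–330 and columns 262–371. Tin4's lid spans rows 97–151 and columns 280–350, with clear apron behind it.

```bash
python3 - <<'E'
from h import *
d=dict(np.load("w2.npz"));s=sense();print(s["tool_pos"])
for q,z in (([(262,261),(371,261),(371,330),(262,330)],.158),([(281,97),(350,97),(348,151),(279,148)],.068)):
    P=ray(d,q,z)*1000;print(P[:,:2].round(1).tolist(),P.mean(0).round(1))
q=[(268,200),(364,200)]
P=ray(d,q,.008)*1000;print(P.round(1),P.mean(0),"axis x there",461.75-.0658*(P.mean(0)[1]+150))
E
```

```text
[ 0.46617115 -0.21792313  0.116589  ]
[[443.8, -202.8], [485.8, -199.8], [489.7, -231.2], [444.5, -234.4]] [ 466.  -217.1  158. ]
[[438.2, -136.8], [481.2, -133.6], [483.3, -167.0], [438.1, -168.3]] [ 460.2 -151.4   68. ]
[[ 422.9 -221.4    8. ]
 [ 509.3 -215.2    8. ]] [ 466.12954333 -218.32145515    8.        ] axis x there 466.24555174874445
```

Call:
send_rows(
  plan=[
    {"tx":-0.1,"ty":1,"tz":-1,"rx":0,"ry":0,"rz":0,"grip":0.3},
    {"tx":-0.1,"ty":2.2,"tz":-2,"rx":0,"ry":0,"rz":0,"grip":0.3},
    {"tx":-0.1,"ty":2.2,"tz":-3.5,"rx":0,"ry":0,"rz":0,"grip":0.3},
    {"tx":-0.1,"ty":2.2,"tz":-5,"rx":0,"ry":0,"rz":0,"grip":0.3},
    {"tx":-0.1,"ty":2.2,"tz":-6.5,"rx":0,"ry":0,"rz":0,"grip":0.3},
    {"tx":-0.1,"ty":2.2,"tz":-7.5,"rx":0,"ry":0,"rz":0,"grip":0.3},
    {"tx":-0.1,"ty":2.2,"tz":-8.3,"rx":0,"ry":0,"rz":0,"grip":0.3},
    {"tx":-0.1,"ty":2.2,"tz":-8.7,"rx":0,"ry":0,"rz":0,"grip":0.3},
    {"tx":-0.1,"ty":2.2,"tz":-9.0,"rx":0,"ry":0,"rz":0,"grip":0.3},
    {"tx":-0.1,"ty":2.2,"tz":-9.0,"rx":0,"ry":0,"rz":0,"grip":0.3},
  ],
)

```text
time: 5.7
tool_pos: [0.4633, -0.1973, 0.0267]
tool_rot: [2.143, 2.297, 0.0]
force: [-1.3, -0.2, -1.4]
grip_width: 0.551
grasp_force: 63.0
```

Call:
send_rows(
  plan=[
    {"tx":0.1,"ty":0,"tz":-0.05,"rx":0,"ry":0,"rz":0,"grip":0.3},
    {"tx":0.1,"ty":0,"tz":-0.1,"rx":0,"ry":0,"rz":0,"grip":0.3},
    {"tx":0.1,"ty":0,"tz":-0.1,"rx":0,"ry":0,"rz":0,"grip":0.3},
    {"tx":0.1,"ty":0,"tz":-0.1,"rx":0,"ry":0,"rz":0,"grip":0.3},
  ],
)

```text
time: 6.1
tool_pos: [0.4649, -0.1972, 0.0262]
tool_rot: [2.142, 2.297, 0.001]
force: [0.8, 0.2, 0.3]
grip_width: 0.552
grasp_force: 63.1
```

Call:
send_rows(
  plan=[
    {"tx":0,"ty":0,"tz":0,"rx":0,"ry":0,"rz":0,"grip":0.7},
    {"tx":0,"ty":0,"tz":0,"rx":0,"ry":0,"rz":0,"grip":0.85},
    {"tx":0,"ty":0,"tz":0,"rx":0,"ry":0,"rz":0,"grip":0.9},
    {"tx":0,"ty":0,"tz":1,"rx":0,"ry":0,"rz":0,"grip":0.9},
    {"tx":0,"ty":0,"tz":3,"rx":0,"ry":0,"rz":0,"grip":0.9},
    {"tx":0,"ty":0,"tz":6,"rx":0,"ry":0,"rz":0,"grip":0.9},
    {"tx":0,"ty":-2,"tz":10,"rx":0,"ry":0,"rz":0,"grip":0.9},
    {"tx":0.2,"ty":-5,"tz":13,"rx":0,"ry":0,"rz":0,"grip":0.5},
    {"tx":0.4,"ty":-7,"tz":13,"rx":0,"ry":0,"rz":0,"grip":0},
    {"tx":0.4,"ty":-7,"tz":13,"rx":0,"ry":0,"rz":0,"grip":0},
  ],
)

```text
time: 7.1
tool_pos: [0.4687, -0.2714, 0.1584]
tool_rot: [2.145, 2.288, 0.001]
force: [-1.3, 0.2, 0.4]
grip_width: 0.398
grasp_force: 0.0
```

```bash
python3 - <<'E'
from h import *
s=sense();print(s["tool_pos"],s["tool_rot"],s["grip_width"])
d=get_image("wrist");cv2.imwrite("pics/w3.png",d["image"][:,:,::-1]);np.savez("w3.npz",**d)
E
```

```text
[ 0.46871572 -0.2713822   0.15844625] [2.14460648e+00 2.28790038e+00 7.26319994e-04] 0.3980224709521908
```

View pics/w3.png

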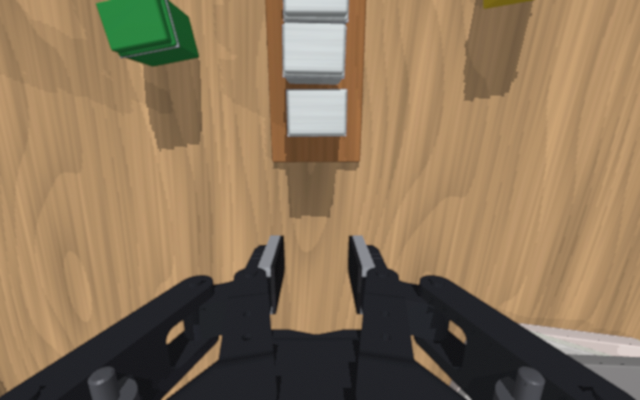

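Tin5 stands square behind tin4: its lid spans rows 90–135 and columns 287–347, with a gap of roughly 10 mm. Next I'll lower the nearly closed fingers behind it.

Call:
send_rows(
  plan=[
    {"tx":0,"ty":0.5,"tz":-3,"rx":0,"ry":0,"rz":0,"grip":0.12},
    {"tx":0,"ty":0.5,"tz":-6,"rx":0,"ry":0,"rz":0,"grip":0.12},
    {"tx":0,"ty":0.5,"tz":-9,"rx":0,"ry":0,"rz":0,"grip":0.12},
    {"tx":0,"ty":0.5,"tz":-11,"rx":0,"ry":0,"rz":0,"grip":0.12},
    {"tx":0,"ty":0.5,"tz":-12.5,"rx":0,"ry":0,"rz":0,"grip":0.12},
    {"tx":0,"ty":0.5,"tz":-13.4,"rx":0,"ry":0,"rz":0,"grip":0.12},
    {"tx":0,"ty":0.5,"tz":-13.4,"rx":0,"ry":0,"rz":0,"grip":0.12},
    {"tx":0,"ty":0.5,"tz":-13.4,"rx":0,"ry":0,"rz":0,"grip":0.12},
    {"tx":0,"ty":0.5,"tz":-13.4,"rx":0,"ry":0,"rz":0,"grip":0.12},
  ],
)

```text
time: 8.05
tool_pos: [0.4692, -0.2625, 0.0228]
tool_rot: [2.141, 2.296, 0.001]
force: [-0.2, -0.0, 0.0]
grip_width: 0.124
grasp_force: 0.0
```

Call:
send_rows(
  plan=[
    {"tx":-0.03,"ty":0.5,"tz":0,"rx":0,"ry":0,"rz":0,"grip":0.12},
    {"tx":-0.07,"ty":1,"tz":0,"rx":0,"ry":0,"rz":0,"grip":0.12},
    {"tx":-0.1,"ty":1.5,"tz":0,"rx":0,"ry":0,"rz":0,"grip":0.12},
    {"tx":-0.13,"ty":2,"tz":0,"rx":0,"ry":0,"rz":0,"grip":0.12},
    {"tx":-0.16,"ty":2.4,"tz":0,"rx":0,"ry":0,"rz":0,"grip":0.12},
    {"tx":-0.18,"ty":2.8,"tz":0,"rx":0,"ry":0,"rz":0,"grip":0.12},
    {"tx":-0.21,"ty":3.2,"tz":0,"rx":0,"ry":0,"rz":0,"grip":0.12},
    {"tx":-0.24,"ty":3.6,"tz":0,"rx":0,"ry":0,"rz":0,"grip":0.12},
    {"tx":-0.26,"ty":4.0,"tz":0,"rx":0,"ry":0,"rz":0,"grip":0.12},
    {"tx":-0.29,"ty":4.4,"tz":0,"rx":0,"ry":0,"rz":0,"grip":0.12},
  ],
)

```text
time: 9.05
tool_pos: [0.4654, -0.2182, 0.0218]
tool_rot: [2.142, 2.297, -0.0]
force: [0.5, -0.4, 0.3]
grip_width: 0.124
grasp_force: 0.2
```

Call:
send_rows(
  plan=[
    {"tx":-0.02,"ty":0.3,"tz":0,"rx":0,"ry":0,"rz":0,"grip":0.12},
    {"tx":-0.04,"ty":0.6,"tz":0,"rx":0,"ry":0,"rz":0,"grip":0.12},
    {"tx":-0.06,"ty":0.9,"tz":0,"rx":0,"ry":0,"rz":0,"grip":0.12},
    {"tx":-0.08,"ty":1.2,"tz":0,"rx":0,"ry":0,"rz":0,"grip":0.12},
    {"tx":-0.1,"ty":1.5,"tz":0,"rx":0,"ry":0,"rz":0,"grip":0.12},
    {"tx":-0.12,"ty":1.8,"tz":0,"rx":0,"ry":0,"rz":0,"grip":0.12},
    {"tx":-0.14,"ty":2.1,"tz":0,"rx":0,"ry":0,"rz":0,"grip":0.12},
    {"tx":-0.16,"ty":2.4,"tz":0,"rx":0,"ry":0,"rz":0,"grip":0.12},
    {"tx":-0.18,"ty":2.7,"tz":0,"rx":0,"ry":0,"rz":0,"grip":0.12},
    {"tx":-0.2,"ty":3.0,"tz":0,"rx":0,"ry":0,"rz":0,"grip":0.12},
  ],
)

```text
time: 10.05
tool_pos: [0.4633, -0.1881, 0.0218]
tool_rot: [2.143, 2.297, -0.0]
force: [0.8, -3.9, -0.4]
grip_width: 0.12
grasp_force: 0.6
```

```bash
python3 - <<'E'
from h import *
d=get_image("wrist");cv2.imwrite("pics/w4.png",d["image"][:,:,::-1])
E
```

```text
(no output)
```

View pics/w4.png

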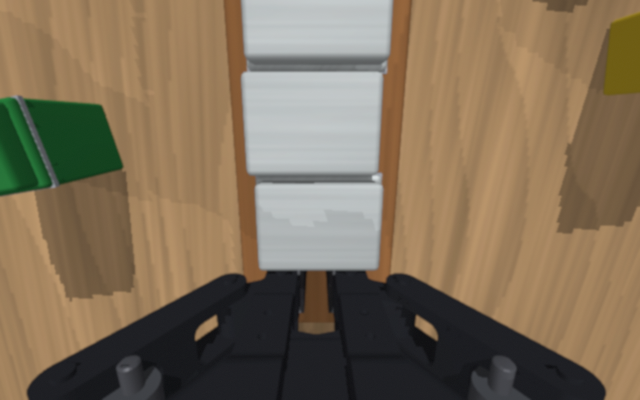

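The wrist picture shows tin5 (rows 183–270), tin4 (72–175) and tin3 closed up and straight. I'll keep pushing.

Call:
send_rows(
  plan=[
    {"tx":-0.02,"ty":0.3,"tz":0,"rx":0,"ry":0,"rz":0,"grip":0.12},
    {"tx":-0.04,"ty":0.6,"tz":0,"rx":0,"ry":0,"rz":0,"grip":0.12},
    {"tx":-0.06,"ty":0.9,"tz":0,"rx":0,"ry":0,"rz":0,"grip":0.12},
    {"tx":-0.08,"ty":1.2,"tz":0,"rx":0,"ry":0,"rz":0,"grip":0.12},
    {"tx":-0.1,"ty":1.5,"tz":0,"rx":0,"ry":0,"rz":0,"grip":0.12},
    {"tx":-0.12,"ty":1.8,"tz":0,"rx":0,"ry":0,"rz":0,"grip":0.12},
    {"tx":-0.14,"ty":2.1,"tz":0,"rx":0,"ry":0,"rz":0,"grip":0.12},
    {"tx":-0.16,"ty":2.4,"tz":0,"rx":0,"ry":0,"rz":0,"grip":0.12},
    {"tx":-0.18,"ty":2.7,"tz":0,"rx":0,"ry":0,"rz":0,"grip":0.12},
    {"tx":-0.2,"ty":3.0,"tz":0,"rx":0,"ry":0,"rz":0,"grip":0.12},
  ],
)

```text
time: 11.1
tool_pos: [0.4613, -0.1579, 0.0217]
tool_rot: [2.142, 2.298, -0.0]
force: [0.1, -4.5, -0.5]
grip_width: 0.118
grasp_force: 0.6
```

Call:
send_rows(
  plan=[
    {"tx":-0.02,"ty":0.3,"tz":0,"rx":0,"ry":0,"rz":0,"grip":0.12},
    {"tx":-0.04,"ty":0.6,"tz":0,"rx":0,"ry":0,"rz":0,"grip":0.12},
    {"tx":-0.06,"ty":0.9,"tz":0,"rx":0,"ry":0,"rz":0,"grip":0.12},
    {"tx":-0.08,"ty":1.2,"tz":0,"rx":0,"ry":0,"rz":0,"grip":0.12},
    {"tx":-0.1,"ty":1.5,"tz":0,"rx":0,"ry":0,"rz":0,"grip":0.12},
    {"tx":-0.12,"ty":1.8,"tz":0,"rx":0,"ry":0,"rz":0,"grip":0.12},
    {"tx":-0.14,"ty":2.1,"tz":0,"rx":0,"ry":0,"rz":0,"grip":0.12},
    {"tx":-0.16,"ty":2.4,"tz":0,"rx":0,"ry":0,"rz":0,"grip":0.12},
    {"tx":-0.18,"ty":2.7,"tz":0,"rx":0,"ry":0,"rz":0,"grip":0.12},
    {"tx":-0.2,"ty":3.0,"tz":0,"rx":0,"ry":0,"rz":0,"grip":0.12},
  ],
)

```text
time: 12.1
tool_pos: [0.4593, -0.1278, 0.0217]
tool_rot: [-2.142, -2.298, 0.0]
force: [0.4, -4.9, -0.1]
grip_width: 0.122
grasp_force: 0.6
```

Call:
send_rows(
  plan=[
    {"tx":-0.02,"ty":0.3,"tz":0,"rx":0,"ry":0,"rz":0,"grip":0.12},
    {"tx":-0.04,"ty":0.6,"tz":0,"rx":0,"ry":0,"rz":0,"grip":0.12},
    {"tx":-0.06,"ty":0.9,"tz":0,"rx":0,"ry":0,"rz":0,"grip":0.12},
    {"tx":-0.08,"ty":1.2,"tz":0,"rx":0,"ry":0,"rz":0,"grip":0.12},
    {"tx":-0.1,"ty":1.5,"tz":0,"rx":0,"ry":0,"rz":0,"grip":0.12},
    {"tx":-0.12,"ty":1.8,"tz":0,"rx":0,"ry":0,"rz":0,"grip":0.12},
    {"tx":-0.14,"ty":2.1,"tz":0,"rx":0,"ry":0,"rz":0,"grip":0.12},
    {"tx":-0.16,"ty":2.4,"tz":0,"rx":0,"ry":0,"rz":0,"grip":0.12},
    {"tx":-0.18,"ty":2.7,"tz":0,"rx":0,"ry":0,"rz":0,"grip":0.12},
    {"tx":-0.2,"ty":3.0,"tz":0,"rx":0,"ry":0,"rz":0,"grip":0.12},
  ],
)

```text
time: 13.1
tool_pos: [0.4573, -0.0978, 0.0217]
tool_rot: [-2.142, -2.298, 0.0]
force: [0.4, -4.2, 0.3]
grip_width: 0.122
grasp_force: 0.6
```

Call:
send_rows(
  plan=[
    {"tx":-0.02,"ty":0.3,"tz":0,"rx":0,"ry":0,"rz":0,"grip":0.12},
    {"tx":-0.04,"ty":0.6,"tz":0,"rx":0,"ry":0,"rz":0,"grip":0.12},
    {"tx":-0.06,"ty":0.9,"tz":0,"rx":0,"ry":0,"rz":0,"grip":0.12},
    {"tx":-0.08,"ty":1.2,"tz":0,"rx":0,"ry":0,"rz":0,"grip":0.12},
    {"tx":-0.1,"ty":1.5,"tz":0,"rx":0,"ry":0,"rz":0,"grip":0.12},
    {"tx":-0.12,"ty":1.8,"tz":0,"rx":0,"ry":0,"rz":0,"grip":0.12},
    {"tx":-0.14,"ty":2.1,"tz":0,"rx":0,"ry":0,"rz":0,"grip":0.12},
    {"tx":-0.16,"ty":2.4,"tz":0,"rx":0,"ry":0,"rz":0,"grip":0.12},
    {"tx":-0.18,"ty":2.7,"tz":0,"rx":0,"ry":0,"rz":0,"grip":0.12},
    {"tx":-0.2,"ty":3.0,"tz":0,"rx":0,"ry":0,"rz":0,"grip":0.12},
  ],
)

```text
time: 14.1
tool_pos: [0.4553, -0.0678, 0.0217]
tool_rot: [-2.142, -2.298, 0.0]
force: [0.4, -5.0, 0.6]
grip_width: 0.119
grasp_force: 0.6
```

Call:
send_rows(
  plan=[
    {"tx":-0.02,"ty":0.3,"tz":0,"rx":0,"ry":0,"rz":0,"grip":0.12},
    {"tx":-0.04,"ty":0.6,"tz":0,"rx":0,"ry":0,"rz":0,"grip":0.12},
    {"tx":-0.06,"ty":0.9,"tz":0,"rx":0,"ry":0,"rz":0,"grip":0.12},
    {"tx":-0.08,"ty":1.2,"tz":0,"rx":0,"ry":0,"rz":0,"grip":0.12},
    {"tx":-0.1,"ty":1.5,"tz":0,"rx":0,"ry":0,"rz":0,"grip":0.12},
    {"tx":-0.12,"ty":1.8,"tz":0,"rx":0,"ry":0,"rz":0,"grip":0.12},
    {"tx":-0.14,"ty":2.1,"tz":0,"rx":0,"ry":0,"rz":0,"grip":0.12},
    {"tx":-0.16,"ty":2.4,"tz":0,"rx":0,"ry":0,"rz":0,"grip":0.12},
    {"tx":-0.18,"ty":2.7,"tz":0,"rx":0,"ry":0,"rz":0,"grip":0.12},
    {"tx":-0.2,"ty":3.0,"tz":0,"rx":0,"ry":0,"rz":0,"grip":0.12},
  ],
)

```text
time: 15.1
tool_pos: [0.4533, -0.0378, 0.0217]
tool_rot: [-2.142, -2.298, 0.0]
force: [0.3, -4.8, -0.1]
grip_width: 0.12
grasp_force: 0.6
```

```bash
python3 - <<'E'
from h import *
d=get_image("top");np.savez("t2.npz",**d);c=d["image"][165:245,225:385]
cv2.imwrite("pics/t2.png",cv2.resize(c[:,:,::-1],None,fx=5,fy=5,interpolation=cv2.INTER_CUBIC))
E
```

```text
(no output)
```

View pics/t2.png

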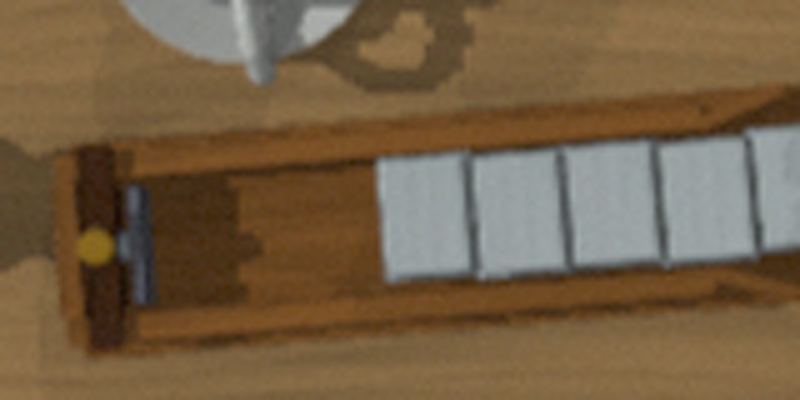

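The top crop shows the row straight in the channel. Tin1's lid front is at crop x≈382 and the pad face at x≈152.

```bash
python3 - <<'E'
from h import *
d=dict(np.load("t2.npz"));f=lambda u,v:(225+u/5,165+v/5)
a=ray(d,f(382,218),.068);print(a, [ray(d,f(150,243),z)[0,1] for z in(.02,.03,.042)])
E
```

```text
[[0.44105533 0.14958731 0.068     ]] [np.float64(0.24896794381389903), np.float64(0.2469192837763976), np.float64(0.2444608917313958)]
```

Call:
send_rows(
  plan=[
    {"tx":-0.02,"ty":0.3,"tz":0,"rx":0,"ry":0,"rz":0,"grip":0.12},
    {"tx":-0.04,"ty":0.6,"tz":0,"rx":0,"ry":0,"rz":0,"grip":0.12},
    {"tx":-0.06,"ty":0.9,"tz":0,"rx":0,"ry":0,"rz":0,"grip":0.12},
    {"tx":-0.08,"ty":1.2,"tz":0,"rx":0,"ry":0,"rz":0,"grip":0.12},
    {"tx":-0.1,"ty":1.5,"tz":0,"rx":0,"ry":0,"rz":0,"grip":0.12},
    {"tx":-0.12,"ty":1.8,"tz":0,"rx":0,"ry":0,"rz":0,"grip":0.12},
    {"tx":-0.14,"ty":2.1,"tz":0,"rx":0,"ry":0,"rz":0,"grip":0.12},
    {"tx":-0.16,"ty":2.4,"tz":0,"rx":0,"ry":0,"rz":0,"grip":0.12},
    {"tx":-0.18,"ty":2.7,"tz":0,"rx":0,"ry":0,"rz":0,"grip":0.12},
    {"tx":-0.2,"ty":3.0,"tz":0,"rx":0,"ry":0,"rz":0,"grip":0.12},
  ],
)

```text
time: 16.15
tool_pos: [0.4512, -0.0078, 0.0217]
tool_rot: [-2.142, -2.298, 0.0]
force: [0.4, -5.6, 1.8]
grip_width: 0.119
grasp_force: 0.6
```

Call:
send_rows(
  plan=[
    {"tx":-0.02,"ty":0.3,"tz":0,"rx":0,"ry":0,"rz":0,"grip":0.12},
    {"tx":-0.04,"ty":0.6,"tz":0,"rx":0,"ry":0,"rz":0,"grip":0.12},
    {"tx":-0.06,"ty":0.9,"tz":0,"rx":0,"ry":0,"rz":0,"grip":0.12},
    {"tx":-0.08,"ty":1.2,"tz":0,"rx":0,"ry":0,"rz":0,"grip":0.12},
    {"tx":-0.1,"ty":1.5,"tz":0,"rx":0,"ry":0,"rz":0,"grip":0.12},
    {"tx":-0.12,"ty":1.8,"tz":0,"rx":0,"ry":0,"rz":0,"grip":0.12},
    {"tx":-0.14,"ty":2.1,"tz":0,"rx":0,"ry":0,"rz":0,"grip":0.12},
    {"tx":-0.16,"ty":2.4,"tz":0,"rx":0,"ry":0,"rz":0,"grip":0.12},
    {"tx":-0.18,"ty":2.7,"tz":0,"rx":0,"ry":0,"rz":0,"grip":0.12},
    {"tx":-0.2,"ty":3.0,"tz":0,"rx":0,"ry":0,"rz":0,"grip":0.12},
  ],
)

```text
time: 17.15
tool_pos: [0.4492, 0.0222, 0.0217]
tool_rot: [-2.142, -2.298, 0.0]
force: [-0.5, -4.6, 1.4]
grip_width: 0.122
grasp_force: 0.6
```

Call:
send_rows(
  plan=[
    {"tx":-0.01,"ty":0.2,"tz":0,"rx":0,"ry":0,"rz":0,"grip":0.12},
    {"tx":-0.03,"ty":0.4,"tz":0,"rx":0,"ry":0,"rz":0,"grip":0.12},
    {"tx":-0.04,"ty":0.6,"tz":0,"rx":0,"ry":0,"rz":0,"grip":0.12},
    {"tx":-0.05,"ty":0.8,"tz":0,"rx":0,"ry":0,"rz":0,"grip":0.12},
    {"tx":-0.07,"ty":1.0,"tz":0,"rx":0,"ry":0,"rz":0,"grip":0.12},
    {"tx":-0.08,"ty":1.2,"tz":0,"rx":0,"ry":0,"rz":0,"grip":0.12},
    {"tx":-0.09,"ty":1.4,"tz":0,"rx":0,"ry":0,"rz":0,"grip":0.12},
    {"tx":-0.1,"ty":1.5,"tz":0,"rx":0,"ry":0,"rz":0,"grip":0.12},
    {"tx":-0.11,"ty":1.6,"tz":0,"rx":0,"ry":0,"rz":0,"grip":0.12},
    {"tx":-0.11,"ty":1.7,"tz":0,"rx":0,"ry":0,"rz":0,"grip":0.12},
  ],
)

```text
time: 18.15
tool_pos: [0.4481, 0.039, 0.0217]
tool_rot: [-2.142, -2.298, 0.0]
force: [0.6, -4.0, 1.2]
grip_width: 0.121
grasp_force: 0.6
```

Call:
send_rows(
  plan=[
    {"tx":-0.01,"ty":0.1,"tz":0,"rx":0,"ry":0,"rz":0,"grip":0.12},
    {"tx":-0.01,"ty":0.2,"tz":0,"rx":0,"ry":0,"rz":0,"grip":0.12},
    {"tx":-0.02,"ty":0.3,"tz":0,"rx":0,"ry":0,"rz":0,"grip":0.12},
    {"tx":-0.03,"ty":0.4,"tz":0,"rx":0,"ry":0,"rz":0,"grip":0.12},
    {"tx":-0.03,"ty":0.5,"tz":0,"rx":0,"ry":0,"rz":0,"grip":0.12},
    {"tx":-0.04,"ty":0.6,"tz":0,"rx":0,"ry":0,"rz":0,"grip":0.12},
    {"tx":-0.05,"ty":0.7,"tz":0,"rx":0,"ry":0,"rz":0,"grip":0.12},
    {"tx":-0.05,"ty":0.8,"tz":0,"rx":0,"ry":0,"rz":0,"grip":0.12},
  ],
)

```text
time: 18.95
tool_pos: [0.4477, 0.047, 0.0217]
tool_rot: [-2.142, -2.298, 0.0]
force: [0.8, -4.8, 2.3]
grip_width: 0.12
grasp_force: 0.6
```

Call:
send_rows(
  plan=[
    {"tx":0,"ty":0.08,"tz":0,"rx":0,"ry":0,"rz":0,"grip":0.12},
    {"tx":-0.01,"ty":0.16,"tz":0,"rx":0,"ry":0,"rz":0,"grip":0.12},
    {"tx":-0.02,"ty":0.24,"tz":0,"rx":0,"ry":0,"rz":0,"grip":0.12},
    {"tx":-0.02,"ty":0.3,"tz":0,"rx":0,"ry":0,"rz":0,"grip":0.12},
  ],
)

```text
time: 19.35
tool_pos: [0.4475, 0.0501, 0.0217]
tool_rot: [-2.142, -2.298, 0.0]
force: [-0.3, -4.2, 0.8]
grip_width: 0.121
grasp_force: 0.6
```

Call:
send_rows(
  plan=[
    {"tx":0,"ty":0.06,"tz":0,"rx":0,"ry":0,"rz":0,"grip":0.12},
    {"tx":-0.01,"ty":0.12,"tz":0,"rx":0,"ry":0,"rz":0,"grip":0.12},
    {"tx":-0.01,"ty":0.16,"tz":0,"rx":0,"ry":0,"rz":0,"grip":0.12},
    {"tx":-0.01,"ty":0.2,"tz":0,"rx":0,"ry":0,"rz":0,"grip":0.12},
  ],
)

```text
time: 19.75
tool_pos: [0.4474, 0.052, 0.0217]
tool_rot: [-2.142, -2.298, 0.0]
force: [0.9, -4.4, 1.3]
grip_width: 0.122
grasp_force: 0.6
```

Call:
send_rows(
  plan=[
    {"tx":0,"ty":0.05,"tz":0,"rx":0,"ry":0,"rz":0,"grip":0.12},
    {"tx":-0.01,"ty":0.1,"tz":0,"rx":0,"ry":0,"rz":0,"grip":0.12},
    {"tx":-0.01,"ty":0.15,"tz":0,"rx":0,"ry":0,"rz":0,"grip":0.12},
  ],
)

```text
time: 20.05
tool_pos: [0.4473, 0.0535, 0.0217]
tool_rot: [-2.142, -2.298, 0.0]
force: [0.7, -4.4, 0.3]
grip_width: 0.119
grasp_force: 0.6
```

Call:
send_rows(
  plan=[
    {"tx":0,"ty":0.05,"tz":0,"rx":0,"ry":0,"rz":0,"grip":0.12},
    {"tx":-0.01,"ty":0.1,"tz":0,"rx":0,"ry":0,"rz":0,"grip":0.12},
  ],
)

```text
time: 20.25
tool_pos: [0.4473, 0.0545, 0.0217]
tool_rot: [-2.142, -2.298, -0.0]
force: [0.1, -4.2, 0.8]
grip_width: 0.12
grasp_force: 0.6
```

Call:
send_rows(
  plan=[
    {"tx":0,"ty":0.05,"tz":0,"rx":0,"ry":0,"rz":0,"grip":0.12},
    {"tx":-0.01,"ty":0.1,"tz":0,"rx":0,"ry":0,"rz":0,"grip":0.12},
  ],
)

```text
time: 20.45
tool_pos: [0.4472, 0.0555, 0.0217]
tool_rot: [-2.142, -2.298, -0.0]
force: [0.1, -4.8, 0.2]
grip_width: 0.121
grasp_force: 0.6
```

Call:
send_rows(
  plan=[
    {"tx":0,"ty":0.05,"tz":0,"rx":0,"ry":0,"rz":0,"grip":0.12},
    {"tx":-0.01,"ty":0.1,"tz":0,"rx":0,"ry":0,"rz":0,"grip":0.12},
  ],
)

```text
time: 20.65
tool_pos: [0.4471, 0.0565, 0.0217]
tool_rot: [-2.142, -2.298, -0.0]
force: [0.1, -5.0, 0.9]
grip_width: 0.118
grasp_force: 0.6
```

Call:
send_rows(
  plan=[
    {"tx":0,"ty":0.05,"tz":0,"rx":0,"ry":0,"rz":0,"grip":0.12},
    {"tx":-0.01,"ty":0.1,"tz":0,"rx":0,"ry":0,"rz":0,"grip":0.12},
  ],
)

```text
time: 20.85
tool_pos: [0.447, 0.0575, 0.0217]
tool_rot: [2.142, 2.298, 0.0]
force: [1.2, -5.0, 0.7]
grip_width: 0.12
grasp_force: 0.6
```

Call:
send_rows(
  plan=[
    {"tx":0,"ty":0.04,"tz":0,"rx":0,"ry":0,"rz":0,"grip":0.12},
    {"tx":-0.01,"ty":0.08,"tz":0,"rx":0,"ry":0,"rz":0,"grip":0.12},
  ],
)

```text
time: 21.05
tool_pos: [0.4469, 0.0583, 0.0217]
tool_rot: [2.142, 2.298, 0.0]
force: [0.4, -5.3, 0.4]
grip_width: 0.116
grasp_force: 0.6
```

Call:
send_rows(
  plan=[
    {"tx":0,"ty":0.04,"tz":0,"rx":0,"ry":0,"rz":0,"grip":0.12},
    {"tx":-0.01,"ty":0.08,"tz":0,"rx":0,"ry":0,"rz":0,"grip":0.12},
  ],
)

```text
time: 21.25
tool_pos: [0.4468, 0.0591, 0.0217]
tool_rot: [-2.142, -2.298, -0.0]
force: [1.3, -5.4, -0.3]
grip_width: 0.116
grasp_force: 0.6
```

```bash
python3 - <<'E'
from h import *
d=get_image("top");np.savez("t3.npz",**d);c=d["image"][165:245,225:385]
cv2.imwrite("pics/t3.png",cv2.resize(c[:,:,::-1],None,fx=5,fy=5,interpolation=cv2.INTER_CUBIC))
s=sense();print(s["force"],s["tool_pos"])
E
```

```text
[ 0.26663572 -3.60154599  0.51919394] [0.44674867 0.05919657 0.0217126 ]
```

View pics/t3.png

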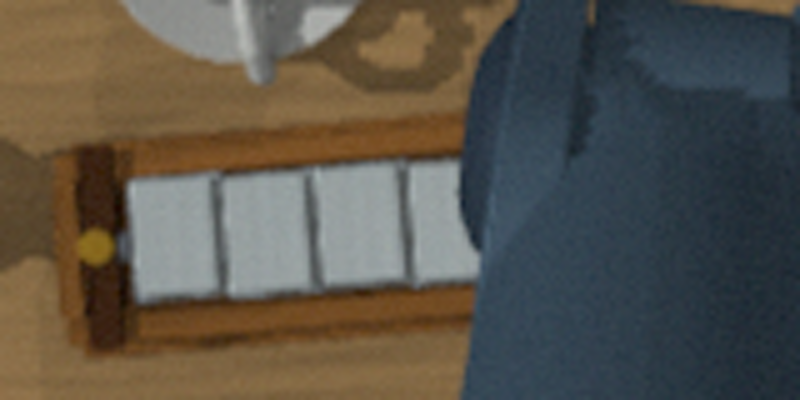

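The top crop shows the row straight, with tin1's lid edge at x≈130, just hiding the pad, so contact is near. I'll creep on.

Call:
send_rows(
  plan=[
    {"tx":0,"ty":0.04,"tz":0,"rx":0,"ry":0,"rz":0,"grip":0.12},
    {"tx":-0.01,"ty":0.08,"tz":0,"rx":0,"ry":0,"rz":0,"grip":0.12},
  ],
)

```text
time: 21.5
tool_pos: [0.4466, 0.0599, 0.0217]
tool_rot: [-2.143, -2.298, -0.0]
force: [0.4, -4.5, 1.0]
grip_width: 0.124
grasp_force: 0.6
```

Call:
send_rows(
  plan=[
    {"tx":0,"ty":0.03,"tz":0,"rx":0,"ry":0,"rz":0,"grip":0.12},
    {"tx":0,"ty":0.06,"tz":0,"rx":0,"ry":0,"rz":0,"grip":0.12},
  ],
)

```text
time: 21.7
tool_pos: [0.4466, 0.0605, 0.0217]
tool_rot: [-2.142, -2.298, 0.0]
force: [-0.1, -3.5, 0.7]
grip_width: 0.117
grasp_force: 0.6
```

Call:
send_rows(
  plan=[
    {"tx":0,"ty":0.05,"tz":0,"rx":0,"ry":0,"rz":0,"grip":0.12},
    {"tx":-0.01,"ty":0.1,"tz":0,"rx":0,"ry":0,"rz":0,"grip":0.12},
  ],
)

```text
time: 21.9
tool_pos: [0.4466, 0.0613, 0.0217]
tool_rot: [2.142, 2.297, -0.0]
force: [1.2, -5.1, 0.3]
grip_width: 0.117
grasp_force: 0.1
```

Call:
send_rows(
  plan=[
    {"tx":0,"ty":0.04,"tz":0,"rx":0,"ry":0,"rz":0,"grip":0.12},
    {"tx":-0.01,"ty":0.08,"tz":0,"rx":0,"ry":0,"rz":0,"grip":0.12},
  ],
)

```text
time: 22.1
tool_pos: [0.4467, 0.0615, 0.0218]
tool_rot: [2.142, 2.296, -0.0]
force: [0.5, -5.9, 0.9]
grip_width: 0.123
grasp_force: 0.0
```

Call:
send_rows(
  plan=[
    {"tx":0,"ty":0,"tz":0,"rx":0,"ry":0,"rz":0,"grip":0.12},
  ],
)

```text
time: 22.2
tool_pos: [0.4467, 0.0615, 0.0218]
tool_rot: [2.142, 2.297, -0.0]
force: [0.1, -5.9, 0.9]
grip_width: 0.118
grasp_force: 0.0
```

Call:
send_rows(
  plan=[
    {"tx":0,"ty":0.03,"tz":0,"rx":0,"ry":0,"rz":0,"grip":0.12},
  ],
)

```text
time: 22.3
tool_pos: [0.4467, 0.0615, 0.0218]
tool_rot: [2.143, 2.296, -0.001]
force: [1.4, -6.9, 1.3]
grip_width: 0.117
grasp_force: 0.0
```

Call:
send_rows(
  plan=[
    {"tx":0,"ty":0.03,"tz":0,"rx":0,"ry":0,"rz":0,"grip":0.12},
  ],
)

```text
time: 22.4
tool_pos: [0.4467, 0.0616, 0.0218]
tool_rot: [2.143, 2.296, -0.001]
force: [-0.5, -8.3, 2.3]
grip_width: 0.122
grasp_force: 0.0
```

Call:
send_rows(
  plan=[
    {"tx":0,"ty":0.03,"tz":0,"rx":0,"ry":0,"rz":0,"grip":0.12},
    {"tx":0,"ty":0.05,"tz":0,"rx":0,"ry":0,"rz":0,"grip":0.12},
  ],
)

```text
time: 22.6
tool_pos: [0.4466, 0.0617, 0.0218]
tool_rot: [2.143, 2.295, -0.001]
force: [0.7, -7.8, 1.7]
grip_width: 0.115
grasp_force: 0.0
```

Call:
send_rows(
  plan=[
    {"tx":0,"ty":0.03,"tz":0,"rx":0,"ry":0,"rz":0,"grip":0.12},
    {"tx":0,"ty":0.03,"tz":0,"rx":0,"ry":0,"rz":0,"grip":0.12},
  ],
)

```text
time: 22.8
tool_pos: [0.4466, 0.0618, 0.0218]
tool_rot: [2.143, 2.295, -0.002]
force: [1.5, -8.0, 1.4]
grip_width: 0.118
grasp_force: 0.1
```

Call:
send_rows(
  plan=[
    {"tx":0,"ty":0.04,"tz":0,"rx":0,"ry":0,"rz":0,"grip":0.12},
    {"tx":0,"ty":0.08,"tz":0,"rx":0,"ry":0,"rz":0,"grip":0.12},
    {"tx":0,"ty":0.08,"tz":0,"rx":0,"ry":0,"rz":0,"grip":0.12},
  ],
)

```text
time: 23.1
tool_pos: [0.4466, 0.062, 0.0218]
tool_rot: [2.143, 2.294, -0.002]
force: [0.5, -8.9, 2.0]
grip_width: 0.117
grasp_force: 0.3
```

Call:
send_rows(
  plan=[
    {"tx":0,"ty":0.04,"tz":0,"rx":0,"ry":0,"rz":0,"grip":0.12},
    {"tx":0,"ty":0.04,"tz":0,"rx":0,"ry":0,"rz":0,"grip":0.12},
  ],
)

```text
time: 23.3
tool_pos: [0.4465, 0.0621, 0.0218]
tool_rot: [2.143, 2.294, -0.003]
force: [0.7, -10.2, 2.3]
grip_width: 0.121
grasp_force: 0.5
```

Call:
send_rows(
  plan=[
    {"tx":0,"ty":0.05,"tz":0,"rx":0,"ry":0,"rz":0,"grip":0.12},
    {"tx":0,"ty":0.1,"tz":0,"rx":0,"ry":0,"rz":0,"grip":0.12},
    {"tx":0,"ty":0.1,"tz":0,"rx":0,"ry":0,"rz":0,"grip":0.12},
  ],
)

```text
time: 23.6
tool_pos: [0.4466, 0.0624, 0.0218]
tool_rot: [2.143, 2.293, -0.004]
force: [0.5, -10.7, 3.6]
grip_width: 0.116
grasp_force: 0.7
```

Call:
send_rows(
  plan=[
    {"tx":0,"ty":0.04,"tz":0,"rx":0,"ry":0,"rz":0,"grip":0.12},
    {"tx":0,"ty":0.06,"tz":0,"rx":0,"ry":0,"rz":0,"grip":0.12},
    {"tx":0,"ty":0.06,"tz":0,"rx":0,"ry":0,"rz":0,"grip":0.12},
  ],
)

```text
time: 23.9
tool_pos: [0.4465, 0.0624, 0.0218]
tool_rot: [2.143, 2.292, -0.004]
force: [0.2, -12.2, 4.1]
grip_width: 0.117
grasp_force: 0.9
```

Call:
send_rows(
  plan=[
    {"tx":0,"ty":0.03,"tz":0,"rx":0,"ry":0,"rz":0,"grip":0.12},
    {"tx":0,"ty":0.03,"tz":0,"rx":0,"ry":0,"rz":0,"grip":0.12},
    {"tx":0,"ty":0.03,"tz":0,"rx":0,"ry":0,"rz":0,"grip":0.12},
    {"tx":0,"ty":0.03,"tz":0,"rx":0,"ry":0,"rz":0,"grip":0.12},
    {"tx":0,"ty":0.03,"tz":0,"rx":0,"ry":0,"rz":0,"grip":0.12},
  ],
)

```text
time: 24.4
tool_pos: [0.4465, 0.0625, 0.0218]
tool_rot: [2.143, 2.292, -0.004]
force: [0.4, -12.2, 3.6]
grip_width: 0.119
grasp_force: 1.1
```

Call:
send_rows(
  plan=[
    {"tx":0,"ty":0,"tz":0,"rx":0,"ry":0,"rz":0,"grip":0.12},
    {"tx":0,"ty":0,"tz":0,"rx":0,"ry":0,"rz":0,"grip":0.12},
    {"tx":0,"ty":0,"tz":0,"rx":0,"ry":0,"rz":0,"grip":0.12},
    {"tx":0,"ty":0,"tz":0,"rx":0,"ry":0,"rz":0,"grip":0.12},
    {"tx":0,"ty":0,"tz":0,"rx":0,"ry":0,"rz":0,"grip":0.12},
    {"tx":0,"ty":0,"tz":0,"rx":0,"ry":0,"rz":0,"grip":0.12},
    {"tx":0,"ty":0,"tz":0,"rx":0,"ry":0,"rz":0,"grip":0.12},
  ],
)

```text
time: 25.1
tool_pos: [0.4465, 0.0625, 0.0219]
tool_rot: [2.143, 2.292, -0.004]
force: [0.2, -12.4, 2.9]
grip_width: 0.117
grasp_force: 1.1
```

Call:
send_rows(
  plan=[
    {"tx":0.01,"ty":-0.1,"tz":0,"rx":0,"ry":0,"rz":0,"grip":0.12},
    {"tx":0.01,"ty":-0.2,"tz":0,"rx":0,"ry":0,"rz":0,"grip":0.12},
    {"tx":0.02,"ty":-0.3,"tz":0,"rx":0,"ry":0,"rz":0,"grip":0.12},
    {"tx":0.03,"ty":-0.4,"tz":0,"rx":0,"ry":0,"rz":0,"grip":0.12},
    {"tx":0.03,"ty":-0.5,"tz":0,"rx":0,"ry":0,"rz":0,"grip":0.12},
    {"tx":0.05,"ty":-0.8,"tz":0,"rx":0,"ry":0,"rz":0,"grip":0.12},
    {"tx":0.1,"ty":-1.5,"tz":0,"rx":0,"ry":0,"rz":0,"grip":0.12},
    {"tx":0.2,"ty":-3,"tz":0,"rx":0,"ry":0,"rz":0,"grip":0.12},
    {"tx":0.4,"ty":-6,"tz":0,"rx":0,"ry":0,"rz":0,"grip":0.12},
    {"tx":0.6,"ty":-9,"tz":1,"rx":0,"ry":0,"rz":0,"grip":0.12},
  ],
)

```text
time: 26.1
tool_pos: [0.4518, -0.0225, 0.0311]
tool_rot: [-2.137, -2.3, 0.001]
force: [-0.2, 0.6, 0.0]
grip_width: 0.117
grasp_force: 0.0
```

Call:
send_rows(
  plan=[
    {"tx":0.2,"ty":-3,"tz":4,"rx":0,"ry":0,"rz":0,"grip":0.12},
    {"tx":0.4,"ty":-7,"tz":8,"rx":0,"ry":0,"rz":0,"grip":0.12},
    {"tx":0.6,"ty":-11,"tz":12,"rx":0,"ry":0,"rz":0,"grip":0.12},
    {"tx":0.8,"ty":-14,"tz":15,"rx":0,"ry":0,"rz":0,"grip":0.12},
    {"tx":0.8,"ty":-14,"tz":15,"rx":0,"ry":0,"rz":0,"grip":0.12},
  ],
)

```text
time: 26.6
tool_pos: [0.4638, -0.1693, 0.1871]
tool_rot: [2.144, 2.283, 0.01]
force: [1.0, 1.0, 0.5]
grip_width: 0.122
grasp_force: 0.0
```

```bash
python3 - <<'E'
from h import *
d=get_image("top");c=d["image"][105:245,190:350]
cv2.imwrite("pics/t4.png",cv2.resize(c[:,:,::-1],None,fx=4,fy=4,interpolation=cv2.INTER_CUBIC))
E
```

```text
(no output)
```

View pics/t4.png

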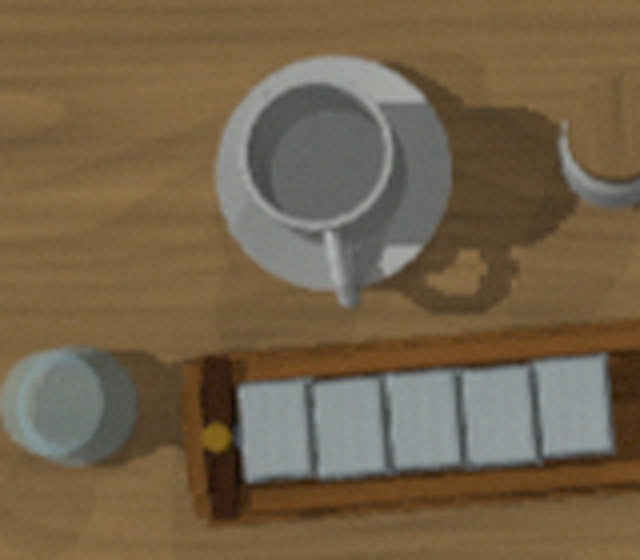

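The top crop shows all five tins closed and straight against the pad (x≈238–612, y≈355–480). The cup, saucer, candle holder and the part of the jar in view look untouched.

```bash
python3 -c "from bench import finish_job;print(finish_job())"
```

```text
the job is handed in; nothing more can be done
None
```

The job is handed in at about 27 s: all five tins stand as one closed, straight row against the pad, which was pressed with an estimated 7.5–8 N for over a second (about 12.3 N measured at the wrist, less the row's sliding friction).

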